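Wind the clay extruder back until it lets go, and take its barrel to the wash tray

ROBOT

A 7-joint arm with a two-finger parallel gripper is mounted at the origin on a cart in front of the work surface, level with it; the furniture and walls round the work are solid. World frame = base frame: x ahead of the robot, y to its left, z up, the work surface at z = 0. Lengths are in m, angles in rad, forces in N, time in s.
With the tool pointing down it reaches from about 0.425 to 0.925 m from the base axis. Payload 6.8 kg.
Tool frame: the origin (TCP) lies at the very end of the fingers, on their centre line; the grasp point (between the pads) lies 19 mm behind it; z points along the fingers, y is the line along which they close (so a half turn about z gives the same grasp; the last joint's range is limited). The gripper opens to 85 mm and grips with 20 to 120 N. Pads are 22 mm wide; open, the fingers measure 114 mm over their backs; the gripper's body (76 mm by 85 mm) begins 54 mm behind the grasp point. The pads swing forward as they close: fully open they stand 13 mm farther back than shut.
Start: joints at [1.039, 0.477, 0.022, 1.555, -0.011, 1.109, -0.083], TCP at [0.278, -0.615, 0.231] pointing down, gripper open.
Joint ranges: [-2.96, 2.96], [-0.34, 2.1], [-1.41, 1.46], [0.24, 2.44], [-1.37, 4.51], [0.17, 1.92], [-2.96, 2.96]. Speed limits (rad/s): [2.39, 2.39, 3.14, 3.14, 3.14, 3.14, 3.14].

INTERFACE

Orientations are given as a unit quaternion [w, x, y, z].
In Python, from station import monitor, eyes, bot gives the robot as it stands.
- The arm moves only by the tool creep_tool, called after "Call:" as name(argument=value, ...), one argument or row to a line, values as JSON. Schema: {"type":"object","properties":{"rows":{"type":"array","items":{"type":"array","items":{"type":"number"},"minItems":5,"maxItems":5},"minItems":1,"maxItems":20},"grip_n":{"type":"number"},"only":{"type":"string"},"quiet":{"type":"boolean"},"lines":{"type":"string"}},"required":["rows"],"additionalProperties":false}. rows is a list of rows, 1 to 20 of them, each of 5 numbers: dx, dy, dz in shares of the most that a row can go, 1 being 50 mm, then a turn about the tool's z in fractions of the full range, 1 being pi/2 rad, then the opening from 0.0 (shut) to 1.0 (fully open); each row shifts and turns the commanded pose from where the row before left it, along the tool's axes as they then stand; what a row does not reach is not made up. A row lasts 1/10 s, in which the tool goes at most 0.05 m and 0.15 rad, less where a joint would pass 70% of its speed; a pose out of reach is approached as far as the arm can. The fingers move at their own pace and stop on an object; grip_n is the grip in N (left out, the last holds). Time passes only in rows, so rows that do not move let the fingers close. The tool returns the time, the measured TCP pose, the force, the opening and the grip force at its end. only (a regular expression) keeps the lines of the reply that match it, lines (a string "A,B") keeps lines A to B, and quiet returns only ok. Input that does not fit is refused with a message, and nothing moves.
- monitor.get_obs(): the state, without advancing time (a new reading comes with each control period).
- eyes.read_camera(name): name is "side" or "top"; returns the picture (480x640x3 uint8, blue, green, red); there is no depth.
- eyes.camera_info(name): a dict with "vertical_fov" (degrees; the focal length in pixels is half the picture's height over the tangent of half this angle, whatever the lens; pixels are square), "cx", "cy" (the principal point, pixels), "view" (4x4, takes a point from world to camera coordinates). Camera axes: x right, y up, looking along -z (the intrinsics and any distortion apply to the point x, -y, -z); pixel columns grow to the right and rows downward; lengths in m; the calibration is good to about 2 mm. A picture is of the moment at which its call begins. camera_info takes no time and is no camera call.
- bot.hand_in(): hands the job in; it is judged then, once.
The state is a dict: "t": time; "q": joint angles; "joint_vel": joint speeds; "joint_torque": joint torques, N m; "eef_pos": TCP position; "tool_rot": TCP orientation; "contact_force": force on the tool from outside, world axes, zero at the start; "torque": the same for the moment, N m; "gripper_width": opening from 0.0 (shut) to 1.0 (fully open); "grasp_force": force on a finger pad.
Only numpy, scipy, OpenCV 4.12 (cv2) and the standard library are available. Lean on these libraries where they do the work, as an engineer would, in place of code of your own. Each camera call takes 0.05 s, during which the arm holds its last target. There are 200 camera calls.

TASK

The clay extruder has been used and its barrel is due for washing: wind the plunger back with the crank on the gear head (clockwise seen from above) until the seal lets go of the barrel and the crank suddenly turns easily, and stop there, before the plunger runs back against the gear head. Then lift the barrel straight up out of its saddles and lay it down on its side in the steel wash tray, without dropping it and without disturbing the other things on the table.

Things in the scene. Friction and masses are not known exactly. Their poses are not given: they have to be found in the camera images.
- extruder: Bench clay extruder on a grey base plate 244 x 92 x 10 mm, fixed to the table. Origin on the table under the barrel's rear mouth; x along the barrel towards the die, z up. Along x (mm): gear head -96 to -30 (64 wide, top at 86), rear yoke -11 to -1, barrel on V saddles at 22 and 90 (12 long), front yoke 120 to 130. Yokes 80 wide, 84 high, open at the top. Axis of barrel and plunger 55 mm up.
- barrel_seat (a point): Where the middle of the barrel lies when it is in its place on the extruder: 57.7 mm along the extruder's x from its origin, 55 mm up.
- crank_axis (a point): Point on the crank's vertical axis of turning, over the gear head (69 mm behind the extruder's origin), level with the middle of the knob (121 mm up). Clockwise seen from above winds the plunger back, 8 mm a radian (50 mm a turn).
- crank_knob (a point): Middle of the crank's black knob, an upright cylinder 17 mm in diameter that spins freely on its pin, 55 mm from the crank axis; from 101 mm up (just above the arm) to 141 mm. The arm starts in any direction. While the plunger's seal drags, turning takes 6 to 10 N along the circle (3 to 8 N may remain at a stop); when its nose leaves the barrel this falls at once to under 2 N (about 0 at a stop).
- rack: Steel rack rod through the gear head, with the plunger on its front end; moves along the extruder's -x when wound back. Origin at the start at the extruder's x = 0, 55 mm up. The plunger, a cup 18 mm long, sits on it at an unknown place: its nose starts 45 to 88 mm deep in the barrel, so it lets go after 0.9 to 1.75 turns. It then has 12 mm of free way (1/4 turn) before its back meets the head.
- gear_head: Grey gear head under the crank; its front face, 30 mm behind the barrel's rear mouth, is what the plunger must not be driven against. Origin on the table under the crank axis, axes as the extruder's.
- barrel: Loose aluminium tube 115 mm long, 50 mm outside, 40 mm bore, with a collar 62 mm across and 10 mm long at its open rear end and a knurled die cap 56 mm across at the front; 0.2 to 0.45 kg. Origin at the middle of its axis, x towards the die cap. Can be taken from above across its middle. Cannot be lifted while the plunger is in it; once it is out, lifts freely (5 mm of play between the yokes).
- wash_tray: Open steel tray, 220 (x) x 160 (y) mm, walls 28 mm high and 3 mm thick, floor 3 mm thick, fixed on the table. Origin at the middle of its underside, x along its long side.
- bottle_b_out: Large paint bottle, 48 mm in diameter and 128 mm high, bystander; origin under its middle.
- water_pot_0: Water pot, 76 mm in diameter and 73 mm high, bystander; origin under its middle.
- bisque_cat: White bisque cat, 73 mm high, bystander; origin under its middle.
- bisque_rabbit: White bisque rabbit, 79 mm high, bystander; origin under its middle.
- loop_tool: Loop tool, 168 mm long, lying on the table, bystander; origin under its middle.
- palette_1: White moulded paint palette, 164 mm across and 10 mm high, bystander; origin under its middle.

How it is judged:
On the way, in this order (a step that is already met when the one before it is completed fails the run):
1. the plunger has been wound back out of the barrel, which still lies in its place (distance of rack from where it was at the start of the episode above 0.035 m and contact force between rack and barrel below 0.5 N and distance between barrel and barrel_seat below 0.008 m), for 0.2 s.
2. the barrel is lifted clear of the extruder (z of barrel in the frame of extruder above 0.105 m and contact force between barrel and the fingers above 1 N), for 0.1 s.
At the end, for the whole second after the job is handed in: The barrel lies still on its side on the floor of the wash tray (its middle within 55 mm of the tray's middle along each side and under 42 mm above the tray's underside, its axis level within 0.17 rad), and the plunger stands still (under 10 mm/s), not pressed against the gear head (under 10 N) (x of barrel in the frame of wash_tray between -0.055 and 0.055 m and y of barrel in the frame of wash_tray between -0.055 and 0.055 m and z of barrel in the frame of wash_tray below 0.042 m and angle between barrel's own x axis and vertical between 1.4 and 1.74 rad and linear speed of barrel below 0.02 m/s and linear speed of rack below 0.01 m/s and contact force between rack and gear_head below 10 N); the robot touches nothing.
It fails at once if the plunger is driven back against the gear head (over 10 N) (contact force between rack and gear_head above 10 N).
It fails at once if the barrel is dropped or slammed into the tray (over 60 N) (contact force between barrel and wash_tray above 60 N).
It fails at once if a bystander (the large bottle, water pot, cat, rabbit, loop tool or palette) is moved by more than 20 mm (distance of any of bottle_b_out, water_pot_0, bisque_cat, bisque_rabbit, loop_tool, palette_1 from where it was at the start of the episode above 0.02 m).
It also fails if it takes over 72 s, if anything falls off the work surface, if the arm or the gripper's body presses on something with over 40 N, if the wrist force passes 120 N, or if a joint passes its speed limit or range.

## Working session

There is one attempt and no reset: what is moved stays moved. The work goes in short steps, Python scripts to look and compute and a tool call to move; the robot and the scene stay as the last step left them, time stands still between calls to the robot, and variables do not carry over. Pictures are saved under pics/ and viewed, at most 10 in all, crops included, and the job is handed in when it is done.

```bash
ls; mkdir -p pics; python3 - <<'E'
from station import monitor, eyes, bot
import cv2
for n in("top","side"):
    cv2.imwrite(f"pics/{n}0.png",eyes.read_camera(n)); print(n,eyes.camera_info(n))
print(monitor.get_obs())
E
```

```text
pics
top {'vertical_fov': 56.69526459542924, 'cx': 316.2293861477162, 'cy': 245.61958428645192, 'view': array([[-0.01263915, -0.99991632,  0.00275667,  0.20613367],
       [ 0.98907299, -0.01209702,  0.14692951, -0.5023943 ],
       [-0.14688387,  0.00458361,  0.98914312, -1.21563404],
       [ 0.        ,  0.        ,  0.        ,  1.        ]])}
side {'vertical_fov': 45.50065831601683, 'cx': 318.2439301952605, 'cy': 231.79669961457753, 'view': array([[ 0.53410848,  0.84517926,  0.02000348, -0.45562993],
       [-0.41371452,  0.24066488,  0.8780209 ,  0.066143  ],
       [ 0.73727093, -0.47723414,  0.47820409, -1.60054348],
       [ 0.        ,  0.        ,  0.        ,  1.        ]])}
{'t': 0.1, 'q': array([ 1.03887973,  0.47774851,  0.02237373,  1.55636971, -0.01149131,
        1.10931495, -0.08311785]), 'joint_vel': array([ 9.98159524e-04, -5.17318198e-04,  2.38683660e-03, -3.25134200e-03,
       -5.35459484e-05, -2.69472898e-04,  9.36360898e-05]), 'joint_torque': array([ 5.42439491e-03, -5.97760963e+01,  1.61459494e+00, -2.81954080e+01,
        1.29305638e-02,  5.10688842e-03,  8.63315222e-06]), 'eef_pos': array([ 0.27733096, -0.61479304,  0.23039549]), 'tool_rot': array([-8.18111439e-04,  9.77633258e-01,  2.10315191e-01, -2.51698494e-04]), 'contact_force': array([0.1790951 , 0.21082026, 0.61613941]), 'torque': array([-0.00801195,  0.0357625 , -0.03147695]), 'grasp_force': 0.0, 'gripper_width': 0.9982675162872999}
```

View pics/top0.png

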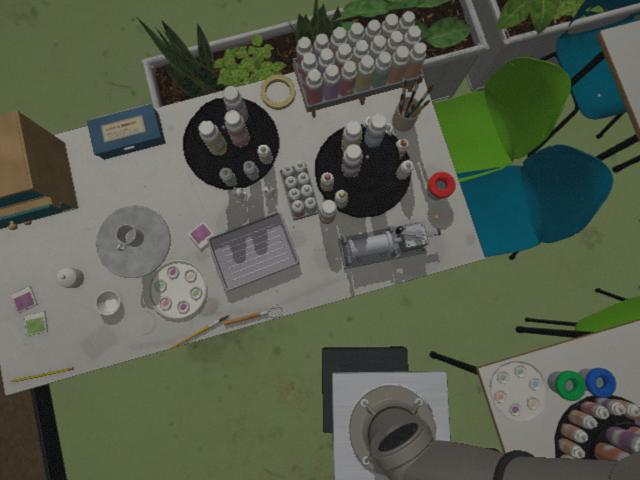

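View pics/side0.png

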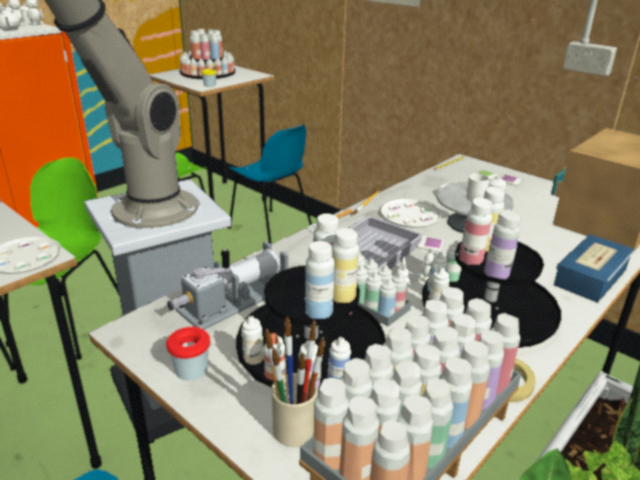

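The top view shows the extruder around (345–440, 225–265), with the gear head and crank on the right at about (412, 236) and the tray around (255, 250). The robot base is near (395, 425). I'll enlarge the working area.

```bash
cat > h.py <<'E'
import numpy as np, cv2
from station import monitor, eyes, bot
from scipy.spatial.transform import Rotation as R
def cam(n):
    i=eyes.camera_info(n); return i,240/np.tan(np.radians(i["vertical_fov"]/2)),np.array(i["view"])
def proj(n,p):
    i,f,V=cam(n); c=V[:3,:3]@np.asarray(p,float)+V[:3,3]
    return np.array([i["cx"]+f*c[0]/-c[2], i["cy"]-f*c[1]/-c[2]])
def ray(n,u,v,z):
    i,f,V=cam(n); d=V[:3,:3].T@np.array([(u-i["cx"])/f,-(v-i["cy"])/f,-1]); o=-V[:3,:3].T@V[:3,3]
    return o+d*(z-o[2])/d[2]
def crop(im,x,y,w,h,s,fn): cv2.imwrite(fn,cv2.resize(im[y:y+h,x:x+w],None,fx=s,fy=s,interpolation=cv2.INTER_CUBIC))
E
python3 - <<'E'
from h import *
crop(cv2.imread("pics/top0.png"),325,205,130,75,6,"pics/c1.png")
crop(cv2.imread("pics/side0.png"),155,225,150,110,5,"pics/c2.png")
print(proj("top",[0,0,0]),proj("top",monitor.get_obs()["eef_pos"]))
E
```

```text
[391.6607368  429.46282114] [669.07086764 326.19662975]
```

View pics/c1.png

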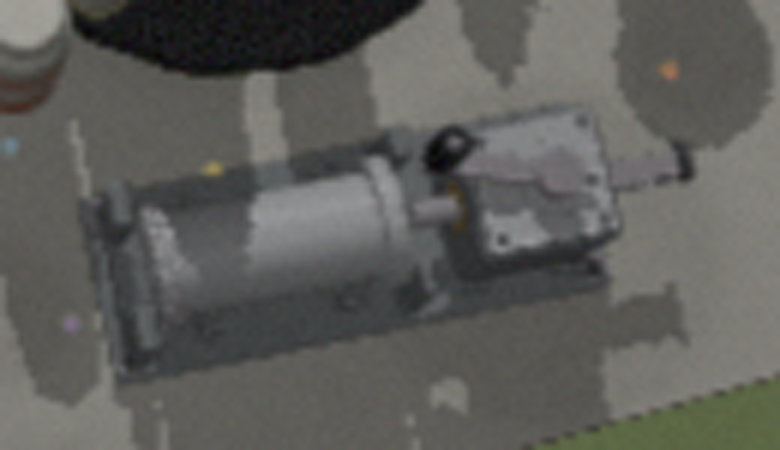

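View pics/c2.png

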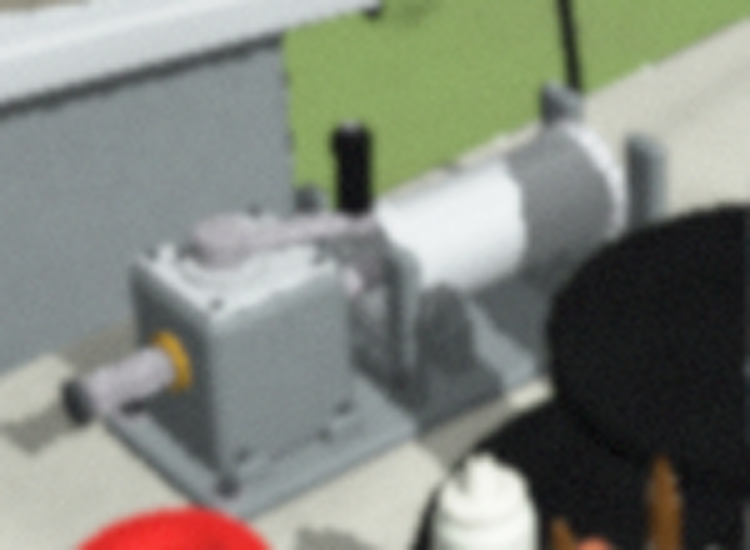

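Crop c1 shows the knob top at about (456,143), the gear-head top corners at (592,108), (617,232) and (480,268), and the crank hub at about (562,180). In c2 the head-top corners are at (135,265), (210,318) and (355,270), with the knob top at (352,128). Next I'll fit the extruder pose and the knob angle to these.

```bash
cat > fit.py <<'E'
from h import *
from scipy.optimize import least_squares
T=lambda x,y:("top",325+(x+.5)/6-.5,205+(y+.5)/6-.5)
S=lambda x,y:("side",155+(x+.5)/5-.5,225+(y+.5)/5-.5)
E=[((-96,32,86),T(617,232)),((-96,-32,86),T(592,108)),((-30,32,86),T(480,268)),
   ((-96,32,86),S(135,265)),((-96,-32,86),S(210,318)),((-30,-32,86),S(355,270))]
K=[(.141,T(456,143)),(.140,S(352,128)),(.101,S(354,212))]
def W(p,m):
    c,s=np.cos(p[2]),np.sin(p[2]); x,y,z=np.array(m)/1e3
    return [p[0]+c*x-s*y,p[1]+s*x+c*y,z]
def res(p):
    r=[proj(o[0],W(p,m))-o[1:] for m,o in E]
    k=W(p,[-69+55*np.cos(p[3]),55*np.sin(p[3]),0])
    r+=[proj(o[0],[k[0],k[1],z])-o[1:] for z,o in K]
    return np.ravel(r)
s=least_squares(res,[.45,0,1.5,-1]); p=s.x
print(p, np.round(s.fun.reshape(-1,2),1).tolist())
print("axis",W(p,[-69,0,121]),"knob",W(p,[-69+55*np.cos(p[3]),55*np.sin(p[3]),121]),"seat",W(p,[57.7,0,55]))
print("knob angle world",p[2]+p[3])
im=cv2.imread("pics/top0.png"); crop(im,205,205,105,90,6,"pics/c3.png")
E
python3 fit.py
```

```text
[ 0.51278273 -0.00388378  1.7332738  -0.31413272] [[1.1, 1.3], [0.3, -0.8], [0.0, -0.5], [-1.6, -1.3], [0.2, 2.0], [0.1, -0.5], [-0.6, -0.1], [0.6, -0.5], [1.3, -0.6]]
axis [np.float64(0.5239444152037236), np.float64(-0.07197501467249216), np.float64(0.121)] knob [np.float64(0.5322535174410639), np.float64(-0.017606284505148465), np.float64(0.121)] seat [np.float64(0.503448973568255), np.float64(0.05305628889652254), np.float64(0.055)]
knob angle world 1.4191410810440126
```

View pics/c3.png

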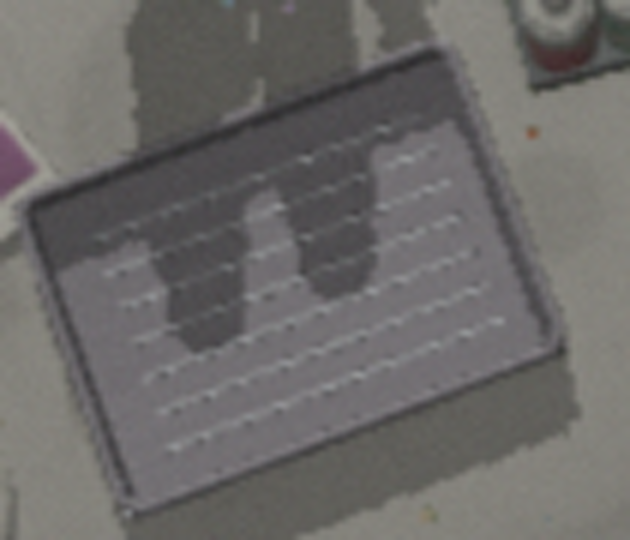

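c3 shows the tray rim corners at about (28,205), (438,47), (562,347) and (128,510). I'll compute the tray pose and check the extruder model with an overlay.

```bash
cat > ov.py <<'E'
from fit import *
q=np.array([ray("top",205+(x+.5)/6-.5,205+(y+.5)/6-.5,.028) for x,y in [(28,205),(438,47),(562,347),(128,510)]])
print("tray",q.mean(0),"sides",[np.linalg.norm(q[i]-q[(i+1)%4]).round(3) for i in range(4)]); d=q[0]-q[1]+q[3]-q[2]; print("yaw",np.arctan2(d[1],d[0]))
a=np.linspace(0,2*np.pi,40)
circ=lambda x,r:[(x,r*np.cos(t),55+r*np.sin(t)) for t in a]
kx,ky=-69+55*np.cos(p[3]),55*np.sin(p[3])
L=[circ(0.2,31),circ(10,31),circ(115,28),[(-96,32,86),(-30,32,86),(-30,-32,86),(-96,-32,86),(-96,32,86)],
 [(-96,32,10),(-96,-32,10),(-30,-32,10)],[(kx+8.5*np.cos(t),ky+8.5*np.sin(t),141) for t in a],[(-69,0,97),(kx,ky,97)],
 [(120,40,84),(130,40,84),(130,-40,84),(120,-40,84),(120,40,84)],[(-11,40,84),(-1,40,84),(-1,-40,84),(-11,-40,84),(-11,40,84)]]
o=[]
for n,(x,y,w,h) in {"top":(325,205,130,75),"side":(155,225,130,100)}.items():
    im=cv2.resize(cv2.imread(f"pics/{n}0.png")[y:y+h,x:x+w],None,fx=5,fy=5,interpolation=cv2.INTER_CUBIC)
    im=cv2.convertScaleAbs(im,alpha=1.5 if n=="top" else 1)
    for l in L:
        P=np.array([proj(n,W(p,m)) for m in l]); P=((P-[x,y]+.5)*5-.5)
        cv2.polylines(im,[np.int32(P.round())],False,(0,0,255),1,cv2.LINE_AA)
    o.append(im)
im=cv2.vconcat(o); cv2.imwrite("pics/ov.png",cv2.resize(im,None,fx=.68,fy=.68,interpolation=cv2.INTER_AREA))
E
python3 ov.py
```

```text
[ 0.51278273 -0.00388378  1.7332738  -0.31413272] [[1.1, 1.3], [0.3, -0.8], [0.0, -0.5], [-1.6, -1.3], [0.2, 2.0], [0.1, -0.5], [-0.6, -0.1], [0.6, -0.5], [1.3, -0.6]]
axis [np.float64(0.5239444152037236), np.float64(-0.07197501467249216), np.float64(0.121)] knob [np.float64(0.5322535174410639), np.float64(-0.017606284505148465), np.float64(0.121)] seat [np.float64(0.503448973568255), np.float64(0.05305628889652254), np.float64(0.055)]
knob angle world 1.4191410810440126
tray [0.49440804 0.37938346 0.028     ] sides [np.float64(0.208), np.float64(0.156), np.float64(0.216), np.float64(0.153)]
yaw 1.9278662216422888
```

View pics/ov.png

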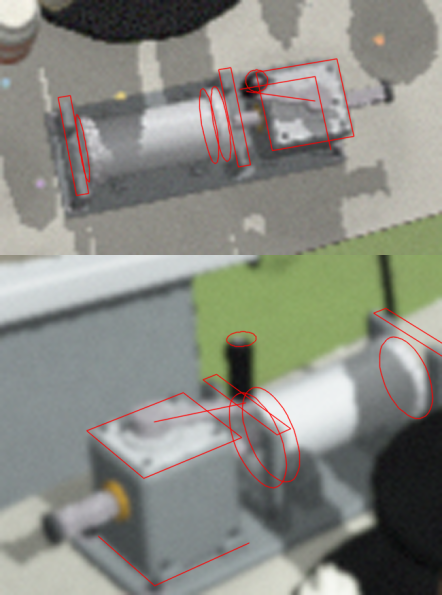

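The overlay matches at the gear head and knob, but the yaw is off towards the die end (front yoke about 12 px low in the view). I'll add the base-plate edge and yoke midpoints to the fit.

```bash
cat > fit2.py <<'E'
from fit import *
def loc(p,o,z):
    w=ray("top",*o[1:],z)[:2]-p[:2]; c,s=np.cos(p[2]),np.sin(p[2]); return np.array([c*w[0]+s*w[1],-s*w[0]+c*w[1]])*1e3
def res2(p):
    e=[loc(p,T(122,380),.010)[1]-46,loc(p,T(600,292),.010)[1]-46]
    f=loc(p,T(129,280),.084)-[125,0]; r=loc(p,T(412,222),.084)-[-6,0]
    return np.r_[res(p),np.r_[e,f,r]/2.5]
s=least_squares(res2,[.51,0,1.73,-.3],loss="soft_l1"); p=s.x
if __name__=="__main__":
    print(p,np.round(res2(p)[-6:]*2.5,1),np.round(res(p).reshape(-1,2),1).tolist())
    for n,m in dict(axis=[-69,0,121],knob=[-69+55*np.cos(p[3]),55*np.sin(p[3]),121],seat=[57.7,0,55]).items(): print(n,np.round(W(p,m),4))
    print("knob ang",p[2]+p[3])
    for n,u,v,z in [("bottle",328,207,.128),("redpot",441,184,.073)]: print(n,ray("top",u,v,z).round(3))
E
python3 fit2.py | tail -7
```

```text
[ 0.50962929 -0.00391421  1.75513005 -0.37234515] [-3.5 -0.1  1.5  5.   1.6  4.1] [[1.2, 1.7], [-0.0, -0.4], [0.3, 0.4], [-2.0, -1.5], [0.5, 1.5], [-0.1, -1.2], [-0.5, -0.2], [0.6, -0.5], [1.3, -0.5]]
axis [ 0.5223 -0.0717  0.121 ]
knob [ 0.5326 -0.0177  0.121 ]
seat [0.4991 0.0528 0.055 ]
knob ang 1.3827849036990671
bottle [0.594 0.168 0.128]
redpot [ 0.669 -0.151  0.073]
```

The manual's scale: shifts go in shares of 50 mm and turns go in shares of pi/2 rad. Converting my numbers, 0.03 m is 0.6, 0.028 m is 0.56.

Call:
creep_tool(
  rows=[
    [0.6, -0.55, 0, 0, 1],
    [0.6, -0.55, 0, 0, 1],
    [0.6, -0.55, 0, 0, 1],
    [0.6, -0.55, 0, 0, 1],
    [0.6, -0.55, 0, 0, 1],
    [0.6, -0.55, 0, 0, 1],
    [0.6, -0.55, 0, 0, 1],
    [0.6, -0.55, 0, 0, 1],
    [0.6, -0.55, 0, 0, 1],
    [0.6, -0.55, 0, 0, 1],
    [0.6, -0.55, 0, 0, 1],
    [0.6, -0.55, 0, 0, 1],
    [0.6, -0.55, 0, 0, 1],
    [0.6, -0.55, 0, 0, 1],
    [0.6, -0.55, 0, 0, 1],
    [0.56, -0.55, 0, 0, 1],
    [0, 0, 0, 0, 1],
  ],
  grip_n=25,
)

```text
t: 1.8
eef_pos: [0.5336, -0.011, 0.2313]
tool_rot: [-0.001, 0.977, 0.215, 0.001]
contact_force: [-0.4, -0.4, 0.1]
gripper_width: 1.0
grasp_force: 0.0
```

Call:
creep_tool(
  rows=[
    [0, 0, 0, -0.0942, 1],
    [0, 0, 0, -0.0942, 1],
    [0, 0, 0, -0.0942, 1],
    [0, 0, 0, -0.0942, 1],
    [0, 0, 0, -0.0942, 1],
    [0, 0, 0, -0.0942, 1],
    [0, 0, 0, -0.0942, 1],
    [0, 0, 0, -0.0942, 1],
    [0, 0, 0, -0.0936, 0.7],
    [0, 0, 0, 0, 0.7],
    [0, 0, 0, 0, 0.7],
  ],
)

```text
t: 2.9
eef_pos: [0.532, -0.0182, 0.231]
tool_rot: [-0.0, 0.641, 0.768, -0.0]
contact_force: [0.2, 0.2, -0.3]
gripper_width: 0.701
grasp_force: 0.0
```

```bash
cat > m.py <<'E'
from h import *
import sys
# m.py x y z : tool-axis displacement to the goal
o=monitor.get_obs(); r=R.from_quat(np.roll(o["tool_rot"],-1)); g=np.array([float(a) for a in sys.argv[1:4]])
print("t",round(o["t"],2),"pos",o["eef_pos"].round(4),"F",o["contact_force"].round(1),"xang",np.arctan2(*r.as_matrix()[1::-1,0]).round(3),"d",r.inv().apply(g-o["eef_pos"]).round(4))
E
python3 m.py 0.5326 -0.0177 0.106
```

```text
t 2.9 pos [ 0.532  -0.0182  0.231 ] F [ 0.2  0.2 -0.3] xang 1.75 d [0.0004 0.0007 0.125 ]
```

Converted, 0.025 m is 0.5, 0.023 m is 0.46.

Call:
creep_tool(
  rows=[
    [0, 0, 0.5, 0, 0.7],
    [0, 0, 0.5, 0, 0.7],
    [0, 0, 0.5, 0, 0.7],
    [0, 0, 0.5, 0, 0.7],
    [0, 0, 0.46, 0, 0.7],
    [0, 0, 0, 0, 0.7],
    [0, 0, 0, 0, 0.7],
  ],
  grip_n=25,
)

```text
t: 3.6
eef_pos: [0.5324, -0.0177, 0.1085]
tool_rot: [-0.0, 0.64, 0.769, -0.0]
contact_force: [0.4, 0.2, 0.1]
gripper_width: 0.702
grasp_force: 0.0
```

Call:
creep_tool(
  rows=[
    [0, 0, 0, 0, 0.1],
    [0, 0, 0, 0, 0.1],
    [0, 0, 0, 0, 0.1],
    [0, 0, 0, 0, 0.1],
    [0, 0, 0, 0, 0.1],
    [0, 0, 0, 0, 0.1],
    [0, 0, 0, 0, 0.1],
    [0, 0, 0, 0, 0.1],
  ],
  grip_n=25,
)

```text
t: 4.4
eef_pos: [0.533, -0.0177, 0.109]
tool_rot: [0.001, 0.639, 0.769, 0.0]
contact_force: [-0.4, -1.3, 5.8]
gripper_width: 0.187
grasp_force: 26.9
```

```bash
python3 - <<'E'
from h import *
a=eyes.read_camera("side"); crop(a,155,205,150,110,5,"pics/g1.png")
E
python3 m.py 0.5326 -0.0177 0.106
```

```text
t 4.45 pos [ 0.533  -0.0176  0.109 ] F [-1.   0.3  6. ] xang 1.755 d [-0.     -0.0004  0.003 ]
```

View pics/g1.png

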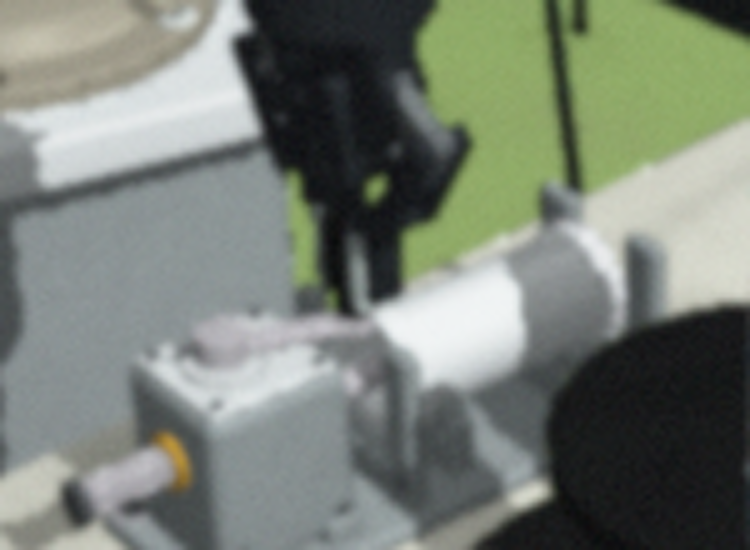

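g1 shows the fingers closed round the knob at about (365,260), with the crank arm still free below. I'll make a helper that gives the arc in tool axes.

```bash
cat > arc.py <<'E'
from h import *
import sys, json, os
# arc.py n step : log the pose, refit the axis (r=55 mm), print the tool-axis shifts for n steps clockwise
from scipy.optimize import least_squares
n,st=int(sys.argv[1]),float(sys.argv[2])
o=monitor.get_obs(); P=json.load(open("log.json")) if os.path.exists("log.json") else []
P.append(o["eef_pos"][:2].tolist()); json.dump(P,open("log.json","w")); P=np.array(P)
c0=np.array([.5223,-.0717])
c=least_squares(lambda c:np.r_[(np.linalg.norm(P-c,axis=1)-.055)/.0005,(c-c0)/.003],c0).x
w=P[-1]-c; th=np.arctan2(w[1],w[0]); M=R.from_quat(np.roll(o["tool_rot"],-1)).as_matrix()
F=o["contact_force"][:2]; rad=w/np.linalg.norm(w)
print("t",round(o["t"],2),"c",c.round(4),"r",np.linalg.norm(w).round(4),"th",th.round(3),"Frad",(F@rad).round(1),"Ftan(cw)",(F@[rad[1],-rad[0]]).round(1),"Fz",o["contact_force"][2].round(1),"w",round(o["gripper_width"],3))
a=th-st*np.arange(n+1); Q=np.c_[c+.055*np.c_[np.cos(a),np.sin(a)],np.zeros(n+1)]; Q[0,:2]=P[-1]
print([[round(float(v),4) for v in (M.T@d)[:2]] for d in np.diff(Q,axis=0)])
E
python3 arc.py 4 0.2
```

```text
t 4.45 c [ 0.5223 -0.0716] r 0.055 th 1.376 Frad 0.1 Ftan(cw) -1.1 Fz 6.0 w 0.192
[[-0.0051, 0.0097], [-0.0069, 0.0085], [-0.0085, 0.007], [-0.0097, 0.0052]]
```

Converted, -0.0097 m is -0.194, -0.0085 m is -0.17.

Call:
creep_tool(
  rows=[
    [-0.1, 0.194, 0, 0, 0.1],
    [-0.14, 0.17, 0, 0, 0.1],
    [-0.17, 0.14, 0, 0, 0.1],
    [-0.194, 0.1, 0, 0, 0.1],
  ],
  grip_n=25,
)

```text
t: 4.85
eef_pos: [0.5676, -0.0386, 0.109]
tool_rot: [-0.001, 0.638, 0.77, 0.001]
contact_force: [-4.6, 8.2, 8.9]
gripper_width: 0.187
grasp_force: 27.4
```

```bash
python3 arc.py 5 0.2
```

```text
t 4.85 c [ 0.5237 -0.0718] r 0.0551 th 0.647 Frad 1.3 Ftan(cw) -9.4 Fz 8.9 w 0.187
[[-0.0103, 0.0038], [-0.0108, 0.0018], [-0.011, -0.0004], [-0.0107, -0.0026], [-0.0099, -0.0047]]
```

Converted, -0.011 m is -0.22, -0.0108 m is -0.216.

Call:
creep_tool(
  rows=[
    [-0.206, 0.076, 0, 0, 0.1],
    [-0.216, 0.036, 0, 0, 0.1],
    [-0.22, -0.008, 0, 0, 0.1],
    [-0.214, -0.052, 0, 0, 0.1],
    [-0.198, -0.094, 0, 0, 0.1],
  ],
)

```text
t: 5.35
eef_pos: [0.5762, -0.0904, 0.109]
tool_rot: [-0.001, 0.638, 0.77, 0.002]
contact_force: [-0.2, 8.5, 4.6]
gripper_width: 0.185
grasp_force: 26.9
```

```bash
python3 arc.py 7 0.2
```

```text
t 5.35 c [ 0.5242 -0.0721] r 0.0552 th -0.339 Frad -3.0 Ftan(cw) -7.9 Fz 4.6 w 0.185
[[-0.0088, -0.0066], [-0.0074, -0.0081], [-0.0057, -0.0094], [-0.0037, -0.0103], [-0.0016, -0.0109], [0.0006, -0.011], [0.0028, -0.0106]]
```

Converted, -0.011 m is -0.22, -0.0109 m is -0.218.

Call:
creep_tool(
  rows=[
    [-0.176, -0.132, 0, 0, 0.1],
    [-0.148, -0.162, 0, 0, 0.1],
    [-0.114, -0.188, 0, 0, 0.1],
    [-0.074, -0.206, 0, 0, 0.1],
    [-0.032, -0.218, 0, 0, 0.1],
    [0.012, -0.22, 0, 0, 0.1],
    [0.056, -0.212, 0, 0, 0.1],
  ],
)

```text
t: 6.05
eef_pos: [0.5175, -0.1272, 0.1095]
tool_rot: [0.002, 0.638, 0.77, 0.004]
contact_force: [8.8, 6.5, -2.0]
gripper_width: 0.189
grasp_force: 26.2
```

```bash
python3 arc.py 9 0.2
```

```text
t 6.05 c [ 0.5242 -0.0723] r 0.0553 th -1.692 Frad -7.5 Ftan(cw) -7.9 Fz -2.0 w 0.189
[[0.0047, -0.01], [0.0063, -0.009], [0.0079, -0.0076], [0.0093, -0.0059], [0.0103, -0.0039], [0.0108, -0.0018], [0.011, 0.0004], [0.0107, 0.0026], [0.01, 0.0046]]
```

Converted, 0.011 m is 0.22, 0.0108 m is 0.216.

Call:
creep_tool(
  rows=[
    [0.11, -0.194, 0, 0, 0.1],
    [0.126, -0.18, 0, 0, 0.1],
    [0.158, -0.152, 0, 0, 0.1],
    [0.186, -0.118, 0, 0, 0.1],
    [0.206, -0.078, 0, 0, 0.1],
    [0.216, -0.036, 0, 0, 0.1],
    [0.22, 0.008, 0, 0, 0.1],
    [0.214, 0.052, 0, 0, 0.1],
    [0.2, 0.092, 0, 0, 0.1],
  ],
)

```text
t: 6.95
eef_pos: [0.4706, -0.0572, 0.1091]
tool_rot: [0.002, 0.64, 0.768, -0.0]
contact_force: [3.1, -7.9, 3.7]
gripper_width: 0.185
grasp_force: 26.6
```

```bash
python3 arc.py 4 0.2
```

```text
t 6.95 c [ 0.5239 -0.0722] r 0.0554 th 2.868 Frad -5.1 Ftan(cw) -6.8 Fz 3.7 w 0.185
[[0.0092, 0.0062], [0.008, 0.0075], [0.0063, 0.009], [0.0044, 0.01]]
```

Converted, 0.01 m is 0.2, 0.0092 m is 0.184.

Call:
creep_tool(
  rows=[
    [0.184, 0.12, 0, 0, 0.1],
    [0.16, 0.15, 0, 0, 0.1],
    [0.126, 0.18, 0, 0, 0.1],
    [0.088, 0.2, 0, 0, 0.1],
  ],
)

```text
t: 7.35
eef_pos: [0.4953, -0.0244, 0.1085]
tool_rot: [0.001, 0.64, 0.768, -0.002]
contact_force: [-3.7, -10.6, 6.9]
gripper_width: 0.191
grasp_force: 27.1
```

```bash
python3 arc.py 4 0.2
```

```text
t 7.35 c [ 0.5238 -0.072 ] r 0.0555 th 2.112 Frad -7.2 Ftan(cw) -8.7 Fz 6.9 w 0.191
[[0.0023, 0.0108], [0.0006, 0.011], [-0.0015, 0.0109], [-0.0037, 0.0103]]
```

Converted, 0.011 m is 0.22, 0.0109 m is 0.218.

Call:
creep_tool(
  rows=[
    [0.046, 0.204, 0, 0, 0.1],
    [0.012, 0.22, 0, 0, 0.1],
    [-0.03, 0.218, 0, 0, 0.1],
    [-0.074, 0.206, 0, 0, 0.1],
  ],
)

```text
t: 7.75
eef_pos: [0.5357, -0.0177, 0.1082]
tool_rot: [-0.001, 0.64, 0.769, -0.003]
contact_force: [-9.5, -4.7, 10.1]
gripper_width: 0.19
grasp_force: 27.6
```

```bash
python3 arc.py 4 0.2
```

```text
t 7.75 c [ 0.5239 -0.0719] r 0.0554 th 1.355 Frad -6.6 Ftan(cw) -8.3 Fz 10.1 w 0.19
[[-0.0057, 0.0095], [-0.0071, 0.0084], [-0.0086, 0.0068], [-0.0098, 0.005]]
```

Converted, -0.0098 m is -0.196, 0.0092 m is 0.184.

Call:
creep_tool(
  rows=[
    [-0.124, 0.184, 0, 0, 0.1],
    [-0.142, 0.168, 0, 0, 0.1],
    [-0.172, 0.136, 0, 0, 0.1],
    [-0.196, 0.1, 0, 0, 0.1],
  ],
)

```text
t: 8.15
eef_pos: [0.5701, -0.0411, 0.1083]
tool_rot: [-0.002, 0.639, 0.769, -0.002]
contact_force: [-10.2, 2.5, 10.3]
gripper_width: 0.19
grasp_force: 28.2
```

```bash
python3 arc.py 4 0.2
```

```text
t 8.15 c [ 0.524  -0.0718] r 0.0554 th 0.588 Frad -7.1 Ftan(cw) -7.8 Fz 10.3 w 0.19
[[-0.0106, 0.0029], [-0.0109, 0.0011], [-0.0109, -0.0011], [-0.0105, -0.0032]]
```

Converted, -0.0109 m is -0.218, -0.0108 m is -0.216.

Call:
creep_tool(
  rows=[
    [-0.216, 0.04, 0, 0, 0.1],
    [-0.218, 0.02, 0, 0, 0.1],
    [-0.218, -0.022, 0, 0, 0.1],
    [-0.21, -0.064, 0, 0, 0.1],
  ],
)

```text
t: 8.55
eef_pos: [0.5788, -0.0808, 0.1088]
tool_rot: [-0.002, 0.638, 0.77, 0.001]
contact_force: [-3.5, 7.9, 6.8]
gripper_width: 0.189
grasp_force: 27.4
```

```bash
python3 arc.py 4 0.2
```

```text
t 8.55 c [ 0.5241 -0.0718] r 0.0554 th -0.163 Frad -4.7 Ftan(cw) -7.3 Fz 6.8 w 0.189
[[-0.0098, -0.0051], [-0.0087, -0.0066], [-0.0073, -0.0082], [-0.0055, -0.0095]]
```

Converted, -0.0098 m is -0.196, -0.0095 m is -0.19.

Call:
creep_tool(
  rows=[
    [-0.196, -0.106, 0, 0, 0.1],
    [-0.174, -0.132, 0, 0, 0.1],
    [-0.146, -0.164, 0, 0, 0.1],
    [-0.11, -0.19, 0, 0, 0.1],
  ],
)

```text
t: 8.95
eef_pos: [0.5576, -0.1164, 0.1091]
tool_rot: [-0.0, 0.638, 0.77, 0.003]
contact_force: [2.6, 11.0, 2.5]
gripper_width: 0.19
grasp_force: 26.6
```

```bash
python3 arc.py 4 0.2
```

```text
t 8.95 c [ 0.5242 -0.0719] r 0.0556 th -0.927 Frad -7.2 Ftan(cw) -8.6 Fz 2.5 w 0.19
[[-0.0033, -0.0106], [-0.0017, -0.0108], [0.0005, -0.011], [0.0026, -0.0107]]
```

Turned 8.59 rad, still dragging.

Converted, -0.011 m is -0.22, -0.0108 m is -0.216.

Call:
creep_tool(
  rows=[
    [-0.06, -0.2, 0, 0, 0.1],
    [-0.034, -0.216, 0, 0, 0.1],
    [0.01, -0.22, 0, 0, 0.1],
    [0.052, -0.214, 0, 0, 0.1],
  ],
)

```text
t: 9.35
eef_pos: [0.518, -0.1273, 0.1095]
tool_rot: [0.002, 0.638, 0.77, 0.004]
contact_force: [8.2, 6.8, -1.4]
gripper_width: 0.19
grasp_force: 26.3
```

```bash
python3 arc.py 4 0.2
```

```text
t 9.35 c [ 0.5242 -0.0721] r 0.0556 th -1.682 Frad -7.6 Ftan(cw) -7.4 Fz -1.4 w 0.19
[[0.0048, -0.01], [0.0062, -0.0091], [0.0079, -0.0077], [0.0092, -0.006]]
```

Converted, -0.0097 m is -0.194, 0.0092 m is 0.184.

Call:
creep_tool(
  rows=[
    [0.106, -0.194, 0, 0, 0.1],
    [0.124, -0.182, 0, 0, 0.1],
    [0.158, -0.154, 0, 0, 0.1],
    [0.184, -0.12, 0, 0, 0.1],
  ],
)

```text
t: 9.75
eef_pos: [0.4814, -0.1076, 0.1096]
tool_rot: [0.004, 0.639, 0.769, 0.003]
contact_force: [10.9, -0.6, -4.8]
gripper_width: 0.189
grasp_force: 26.0
```

```bash
python3 arc.py 4 0.2
```

```text
t 9.75 c [ 0.5241 -0.0721] r 0.0555 th -2.447 Frad -8.0 Ftan(cw) -7.4 Fz -4.8 w 0.189
[[0.0103, -0.0039], [0.0107, -0.0023], [0.011, -0.0001], [0.0108, 0.0021]]
```

Converted, 0.011 m is 0.22, 0.0108 m is 0.216.

Call:
creep_tool(
  rows=[
    [0.216, -0.07, 0, 0, 0.1],
    [0.214, -0.046, 0, 0, 0.1],
    [0.22, -0.002, 0, 0, 0.1],
    [0.216, 0.042, 0, 0, 0.1],
  ],
)

```text
t: 10.15
eef_pos: [0.4688, -0.0664, 0.1094]
tool_rot: [0.003, 0.64, 0.769, 0.002]
contact_force: [7.8, -4.3, -1.9]
gripper_width: 0.19
grasp_force: 26.2
```

```bash
python3 arc.py 4 0.2
```

```text
t 10.15 c [ 0.524  -0.0721] r 0.0555 th 3.039 Frad -8.2 Ftan(cw) -3.4 Fz -1.9 w 0.19
[[0.01, 0.0046], [0.0092, 0.0061], [0.0078, 0.0078], [0.0061, 0.0092]]
```

Converted, 0.001 m is 0.02.

Call:
creep_tool(
  rows=[
    [0.02, 0, 0, 0, 0.1],
    [0, 0, 0, 0, 0.1],
  ],
)

```text
t: 10.35
eef_pos: [0.4692, -0.0642, 0.1094]
tool_rot: [0.003, 0.639, 0.769, 0.003]
contact_force: [7.4, 0.2, -2.3]
gripper_width: 0.188
grasp_force: 26.1
```

```bash
python3 arc.py 4 0.1
```

```text
t 10.35 c [ 0.524  -0.0721] r 0.0553 th 2.998 Frad -7.3 Ftan(cw) 1.2 Fz -2.3 w 0.188
[[0.005, 0.0024], [0.0049, 0.0025], [0.0046, 0.003], [0.0043, 0.0034]]
```

Converted, 0.0052 m is 0.104, 0.005 m is 0.1.

Call:
creep_tool(
  rows=[
    [0.104, 0.046, 0, 0, 0.1],
    [0.1, 0.05, 0, 0, 0.1],
    [0.092, 0.06, 0, 0, 0.1],
  ],
)

```text
t: 10.65
eef_pos: [0.4733, -0.0496, 0.1093]
tool_rot: [0.003, 0.64, 0.769, 0.002]
contact_force: [5.9, -3.5, -0.5]
gripper_width: 0.19
grasp_force: 26.3
```

```bash
python3 arc.py 1 0.1
```

```text
t 10.65 c [ 0.5239 -0.0721] r 0.0553 th 2.724 Frad -6.8 Ftan(cw) -0.8 Fz -0.5 w 0.19
[[0.0042, 0.0036]]
```

Call:
creep_tool(
  rows=[
    [0, 0, 0, 0, 0.1],
    [0, 0, 0, 0, 0.1],
  ],
)

```text
t: 10.85
eef_pos: [0.4736, -0.0492, 0.1093]
tool_rot: [0.002, 0.639, 0.769, 0.002]
contact_force: [5.8, -2.7, 0.1]
gripper_width: 0.189
grasp_force: 26.3
```

```bash
python3 arc.py 1 0.1
```

```text
t 10.85 c [ 0.5239 -0.0721] r 0.0552 th 2.715 Frad -6.4 Ftan(cw) -0.1 Fz 0.1 w 0.189
[[0.0042, 0.0036]]
```

The seal has let go: the tangential force is about 0 both moving and stopped. Next I release the knob and rise.

Call:
creep_tool(
  rows=[
    [0, 0, 0, 0, 0.5],
    [0, 0, 0, 0, 0.6],
    [0, 0, 0, 0, 0.6],
    [0, 0, -0.4, 0, 0.6],
    [0, 0, -0.6, 0, 0.6],
    [0, 0, -0.6, 0, 0.6],
    [0, 0, -0.4, 0, 0.8],
    [0, 0, 0, 0, 0.8],
  ],
)

```text
t: 11.65
eef_pos: [0.4718, -0.0487, 0.2108]
tool_rot: [0.002, 0.639, 0.769, 0.001]
contact_force: [0.3, 0.2, -0.2]
gripper_width: 0.799
grasp_force: 0.0
```

```bash
python3 m.py 0.5005 0.0525 0.036; python3 - <<'E'
from h import *
a=eyes.read_camera("side"); crop(a,155,205,150,110,5,"pics/g2.png")
from fit2 import p,W
print(p, [ (W(p,[57.7,y,z]),proj("top",W(p,[57.7,y,z]))) for y,z in [(-57,36),(57,36)]])
E
```

```text
t 11.65 pos [ 0.4718 -0.0487  0.2108] F [ 0.3  0.2 -0.2] xang 1.755 d [0.0946 0.046  0.1748]
[ 0.51278273 -0.00388378  1.7332738  -0.31413272] [[1.1, 1.3], [0.3, -0.8], [0.0, -0.5], [-1.6, -1.3], [0.2, 2.0], [0.1, -0.5], [-0.6, -0.1], [0.6, -0.5], [1.3, -0.6]]
axis [np.float64(0.5239444152037236), np.float64(-0.07197501467249216), np.float64(0.121)] knob [np.float64(0.5322535174410639), np.float64(-0.017606284505148465), np.float64(0.121)] seat [np.float64(0.503448973568255), np.float64(0.05305628889652254), np.float64(0.055)]
knob angle world 1.4191410810440126
[ 0.50962929 -0.00391421  1.75513005 -0.37234515] [([np.float64(0.5550877072582077), np.float64(0.06325589600970685), np.float64(0.036)], array([364.18396872, 227.57849485])), ([np.float64(0.4430190278657766), np.float64(0.042360654942982696), np.float64(0.036)], array([372.78639963, 266.85900278]))]
```

View pics/g2.png

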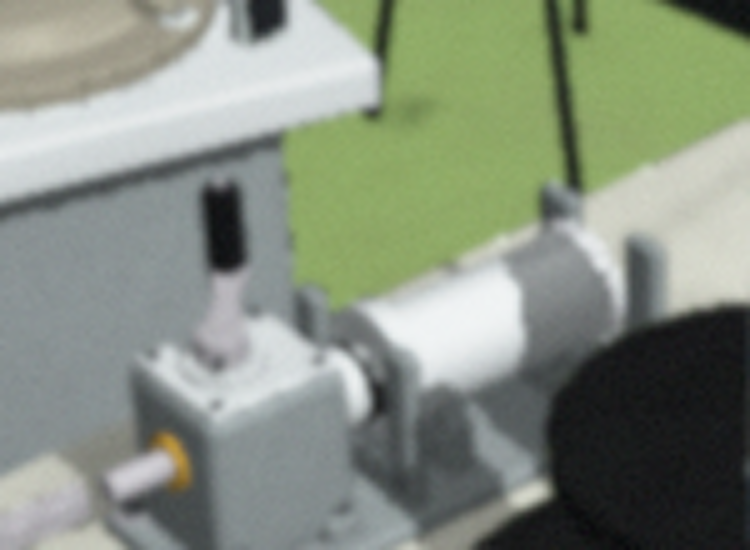

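g2 shows the white plunger with its dark seal standing clear between the head and the barrel at about (360,385), and the barrel still in its saddles. Moving over the barrel and down.

Call:
creep_tool(
  rows=[
    [0.64, 0.31, 0, 0, 0.85],
    [0.64, 0.31, 0, 0, 0.85],
    [0.612, 0.3, 0, 0, 0.85],
    [0, 0, 0, 0, 0.85],
    [0, 0, 0.6, 0, 0.85],
    [0, 0, 0.6, 0, 0.85],
    [0, 0, 0.6, 0, 0.85],
    [0, 0, 0.4, 0, 0.85],
    [0, 0, 0.2, 0, 0.85],
    [0, 0, 0, 0, 0.85],
  ],
)

```text
t: 12.7
eef_pos: [0.4966, 0.0519, 0.0865]
tool_rot: [-0.001, 0.639, 0.769, -0.001]
contact_force: [-0.2, -0.1, 0.2]
gripper_width: 0.847
grasp_force: 0.0
```

```bash
python3 m.py 0.5005 0.0525 0.031
```

```text
t 12.7 pos [0.4966 0.0519 0.0865] F [-0.2 -0.1  0.2] xang 1.755 d [-0.0002  0.0041  0.0555]
```

Converted, 0.015 m is 0.3, 0.004 m is 0.08.

Call:
creep_tool(
  rows=[
    [0, 0.08, 0, 0, 0.85],
    [0, 0, 0.3, 0, 0.85],
    [0, 0, 0.3, 0, 0.85],
    [0, 0, 0.3, 0, 0.85],
    [0, 0, 0.2, 0, 0.85],
    [0, 0, 0, 0, 0.85],
    [0, 0, 0, 0, 0.85],
  ],
)

```text
t: 13.4
eef_pos: [0.502, 0.0535, 0.033]
tool_rot: [-0.0, 0.639, 0.769, -0.0]
contact_force: [0.7, 0.2, 0.9]
gripper_width: 0.851
grasp_force: 0.0
```

```bash
python3 m.py 0.5005 0.0525 0.031
```

```text
t 13.4 pos [0.502  0.0535 0.033 ] F [0.7 0.2 0.9] xang 1.755 d [-0.0007 -0.0016  0.002 ]
```

Call:
creep_tool(
  rows=[
    [0, 0, 0, 0, 0.7],
    [0, 0, 0, 0, 0.6],
    [0, 0, 0, 0, 0.4],
    [0, 0, 0, 0, 0.4],
    [0, 0, 0, 0, 0.4],
    [0, 0, 0, 0, 0.4],
  ],
  grip_n=40,
)

```text
t: 14.0
eef_pos: [0.5001, 0.0527, 0.0335]
tool_rot: [-0.001, 0.639, 0.769, -0.002]
contact_force: [-6.5, -1.4, 6.4]
gripper_width: 0.581
grasp_force: 41.7
```

```bash
python3 m.py 0.5005 0.0525 0.031
```

```text
t 14.0 pos [0.5001 0.0527 0.0335] F [-6.5 -1.4  6.4] xang 1.755 d [-0.0003  0.0004  0.0025]
```

Converted, -0.01 m is -0.2, -0.005 m is -0.1.

Call:
creep_tool(
  rows=[
    [0, -0.03, 0, 0, 0.4],
    [0, 0, -0.1, 0, 0.4],
    [0, 0, -0.2, 0, 0.4],
    [0, 0, -0.2, 0, 0.4],
    [0, 0, -0.2, 0, 0.4],
    [0, 0, -0.2, 0, 0.4],
    [0, 0, 0, 0, 0.4],
  ],
  grip_n=50,
)

```text
t: 14.7
eef_pos: [0.5019, 0.0532, 0.0801]
tool_rot: [0.001, 0.639, 0.769, 0.001]
contact_force: [0.2, -0.4, -3.3]
gripper_width: 0.575
grasp_force: 52.7
```

```bash
python3 m.py 0.4945 0.379 0.17
```

```text
t 14.7 pos [0.5019 0.0532 0.0801] F [ 0.2 -0.4 -3.3] xang 1.754 d [ 0.3217  0.0525 -0.0899]
```

Converted, -0.02 m is -0.4, -0.015 m is -0.3.

Call:
creep_tool(
  rows=[
    [0, 0, -0.3, 0, 0.4],
    [0, 0, -0.4, 0, 0.4],
    [0, 0, -0.4, 0, 0.4],
    [0, 0, -0.4, 0, 0.4],
    [0, 0, -0.3, 0, 0.4],
    [0, 0, 0, 0, 0.4],
  ],
)

```text
t: 15.3
eef_pos: [0.502, 0.0534, 0.1707]
tool_rot: [0.001, 0.639, 0.769, 0.001]
contact_force: [-0.2, -0.6, -3.7]
gripper_width: 0.579
grasp_force: 53.3
```

Call:
creep_tool(
  rows=[
    [0.3, 0.06, 0, 0, 0.4],
    [0.54, 0.088, 0, 0, 0.4],
    [0.6, 0.1, 0, 0, 0.4],
    [0.6, 0.1, 0, 0, 0.4],
    [0.6, 0.1, 0, 0, 0.4],
    [0.6, 0.1, 0, 0, 0.4],
    [0.6, 0.1, 0, 0, 0.4],
    [0.6, 0.1, 0, 0, 0.4],
    [0.6, 0.1, 0, 0, 0.4],
    [0.6, 0.1, 0, 0, 0.4],
    [0.5, 0.06, 0, 0, 0.4],
    [0.294, 0.04, 0, 0, 0.4],
    [0, 0, 0, 0, 0.4],
    [0, 0, 0, 0, 0.4],
  ],
)

```text
t: 16.7
eef_pos: [0.4933, 0.3777, 0.1675]
tool_rot: [0.0, 0.639, 0.769, -0.001]
contact_force: [0.6, -0.4, -3.7]
gripper_width: 0.575
grasp_force: 53.1
```

```bash
python3 m.py 0.4945 0.379 0.012
python3 - <<'E'
from h import *
a=eyes.read_camera("side"); crop(a,300,130,150,110,5,"pics/g3.png")
E
```

```text
t 16.7 pos [0.4933 0.3777 0.1675] F [ 0.6 -0.4 -3.7] xang 1.755 d [0.0013 0.0016 0.1555]
```

View pics/g3.png

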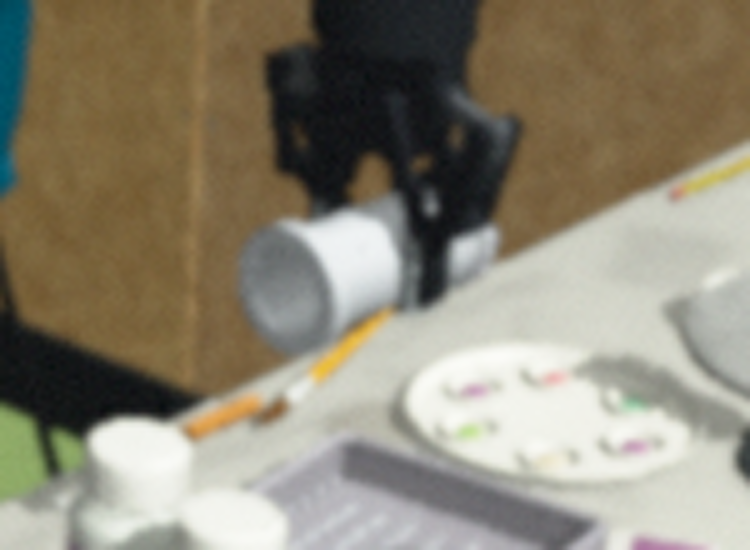

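g3 shows the barrel level in the fingers, open end at about (285,285), above the tray. Lowering.

The manual's scale: shifts go in shares of 50 mm and turns go in shares of pi/2 rad. Converting my numbers, 0.025 m is 0.5, 0.015 m is 0.3.

Call:
creep_tool(
  rows=[
    [0, 0, 0.3, 0, 0.4],
    [0, 0, 0.5, 0, 0.4],
    [0, 0, 0.5, 0, 0.4],
    [0, 0, 0.5, 0, 0.4],
    [0, 0, 0.5, 0, 0.4],
    [0, 0, 0.3, 0, 0.4],
    [0, 0, 0.16, 0, 0.4],
    [0, 0, 0, 0, 0.4],
    [0, 0, 0, 0, 0.4],
  ],
)

```text
t: 17.65
eef_pos: [0.4939, 0.3793, 0.0311]
tool_rot: [0.0, 0.639, 0.769, 0.001]
contact_force: [0.2, 0.2, -4.1]
gripper_width: 0.576
grasp_force: 53.0
```

```bash
python3 m.py 0.4945 0.379 0.012
```

```text
t 17.65 pos [0.4939 0.3793 0.0311] F [ 0.2  0.2 -4.1] xang 1.755 d [-0.0004  0.0005  0.0191]
```

Converted, 0.002 m is 0.04.

Call:
creep_tool(
  rows=[
    [0, 0, 0.04, 0, 0.4],
    [0, 0, 0.04, 0, 0.4],
    [0, 0, 0.04, 0, 0.4],
    [0, 0, 0, 0, 0.4],
  ],
)

```text
t: 18.05
eef_pos: [0.4933, 0.3787, 0.0242]
tool_rot: [0.0, 0.639, 0.769, -0.0]
contact_force: [-0.1, -0.3, -3.9]
gripper_width: 0.583
grasp_force: 53.0
```

```bash
python3 m.py 0.4945 0.379 0.012
```

```text
t 18.05 pos [0.4933 0.3787 0.0242] F [-0.1 -0.3 -3.9] xang 1.755 d [0.     0.0012 0.0122]
```

Converted, 0.002 m is 0.04.

Call:
creep_tool(
  rows=[
    [0, 0, 0.04, 0, 0.4],
    [0, 0, 0.04, 0, 0.4],
    [0, 0, 0.04, 0, 0.4],
    [0, 0, 0.04, 0, 0.4],
    [0, 0, 0, 0, 0.4],
  ],
)

```text
t: 18.55
eef_pos: [0.4932, 0.3787, 0.0159]
tool_rot: [-0.0, 0.639, 0.769, -0.0]
contact_force: [-0.9, -0.3, -4.7]
gripper_width: 0.58
grasp_force: 53.0
```

Call:
creep_tool(
  rows=[
    [0, 0, 0.03, 0, 0.4],
    [0, 0, 0, 0, 0.4],
  ],
)

```text
t: 18.75
eef_pos: [0.4933, 0.3789, 0.0147]
tool_rot: [0.0, 0.639, 0.769, -0.0]
contact_force: [0.2, -0.1, -3.6]
gripper_width: 0.581
grasp_force: 53.0
```

```bash
python3 m.py 0.4945 0.379 0.012
```

```text
t 18.75 pos [0.4933 0.3789 0.0147] F [ 0.2 -0.1 -3.6] xang 1.755 d [-0.0001  0.0012  0.0027]
```

Converted, 0.0015 m is 0.03.

Call:
creep_tool(
  rows=[
    [0, 0, 0.03, 0, 0.4],
    [0, 0, 0, 0, 0.4],
  ],
)

```text
t: 18.95
eef_pos: [0.4933, 0.3788, 0.0131]
tool_rot: [-0.0, 0.639, 0.769, -0.0]
contact_force: [-0.3, -0.3, -3.8]
gripper_width: 0.578
grasp_force: 53.0
```

Call:
creep_tool(
  rows=[
    [0, 0, 0.02, 0, 0.4],
    [0, 0, 0, 0, 0.4],
  ],
)

```text
t: 19.15
eef_pos: [0.4934, 0.379, 0.0126]
tool_rot: [0.0, 0.639, 0.769, 0.0]
contact_force: [-0.1, -0.2, -0.7]
gripper_width: 0.576
grasp_force: 53.6
```

Call:
creep_tool(
  rows=[
    [0, 0, 0.02, 0, 0.4],
    [0, 0, 0, 0, 0.4],
  ],
)

```text
t: 19.35
eef_pos: [0.4934, 0.3794, 0.012]
tool_rot: [0.0, 0.639, 0.769, 0.0]
contact_force: [-1.4, -0.9, 4.0]
gripper_width: 0.577
grasp_force: 54.0
```

Call:
creep_tool(
  rows=[
    [0, 0, 0, 0, 0.5],
    [0, 0, 0, 0, 0.5],
    [0, 0, 0, 0, 0.6],
    [0, 0, 0, 0, 0.62],
    [0, 0, 0, 0, 0.64],
    [0, 0, 0, 0, 0.68],
    [0, 0, 0, 0, 0.75],
    [0, 0, 0, 0, 0.85],
    [0, 0, 0, 0, 0.85],
    [0, 0, 0, 0, 0.85],
  ],
  grip_n=20,
)

```text
t: 20.35
eef_pos: [0.4933, 0.3789, 0.0113]
tool_rot: [-0.0, 0.639, 0.769, -0.0]
contact_force: [0.7, 0.2, -0.1]
gripper_width: 0.852
grasp_force: 0.0
```

Call:
creep_tool(
  rows=[
    [0, 0, -0.1, 0, 0.85],
    [0, 0, -0.3, 0, 0.85],
    [0, 0, -0.5, 0, 0.85],
    [0, 0, -0.6, 0, 0.85],
    [0, 0, -0.6, 0, 0.85],
    [0, 0, -0.6, 0, 0.85],
    [0, 0, -0.6, 0, 0.85],
    [0, 0, 0, 0, 0.85],
    [0, 0, 0, 0, 0.85],
    [0, 0, 0, 0, 0.85],
    [0, 0, 0, 0, 0.85],
  ],
)

```text
t: 21.45
eef_pos: [0.4929, 0.3783, 0.1753]
tool_rot: [-0.0, 0.639, 0.769, -0.001]
contact_force: [-0.3, -0.1, -0.6]
gripper_width: 0.85
grasp_force: 0.0
```

```bash
python3 - <<'E'
from h import *
a=eyes.read_camera("side"); b=eyes.read_camera("top")
g=lambda im,x,y,w,h:cv2.resize(im[y:y+h,x:x+w],None,fx=4,fy=4,interpolation=cv2.INTER_CUBIC)
cv2.imwrite("pics/f.png",cv2.vconcat([g(a,290,180,180,75),g(b,190,205,180,75)]))
E
```

```text
(no output)
```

View pics/f.png

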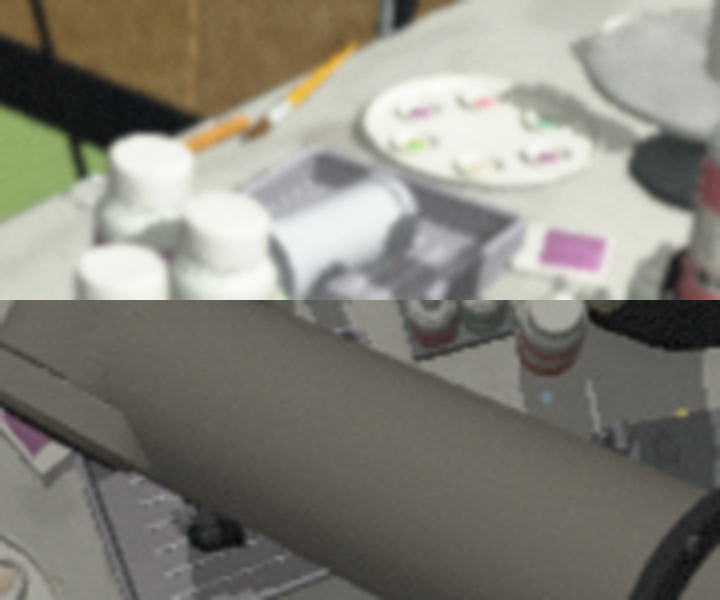

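The barrel lies on its side in the middle of the tray, at about (345,235) in the side view. The robot is clear of it, so I'm handing in.

```bash
python3 -c "
from station import bot; print(bot.hand_in())"
```

```text
the job is handed in; nothing more can be done
None
```

I wound the plunger back until the seal let go and stopped there. I then lifted the barrel out, laid it on its side in the middle of the wash tray, and handed the job in at about 21.5 s on the robot's clock (verdict not shown).

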